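Build up the two seal stacks of a connector leak tester

TASK

Fit out both stations of the leak tester. On the blue oblong station build, from the bottom up, the bare aluminium adapter plate, then the oblong seal plate, then the oblong test connector, each centred on the one below with its long side in line with the station; on the round yellow station put the round seal plate with the round test connector centred on top of it. Leave the pressure regulator, the lever valve and the screwdriver where they lie, and leave both stacks standing level and released.

Things in the scene. Friction and masses are not known exactly. Their poses are not given: they have to be found in the camera images.
- oblong_station: Fixed lift head with a blue rectangular seat plate, 108 mm (its x) by 74 mm (its y), flat top 45 mm above the table, with a bare-metal oblong patch in the middle; two small white hose fittings low on its +x side reach 70 mm from its centre. The seat plate is level, its yaw differs from start to start. Origin: centre of its underside on the table; z up, x along the long side. The patch and screw marks here and on the parts are flat markings.
- round_station: Fixed lift head with a yellow round seat, 82 mm across, flat top 45 mm above the table, with a bare-metal round patch in the middle; a white hose fitting low on its +x side reaches 59 mm from its centre. Origin: centre of its underside on the table; z up.
- adapter_plate: Loose bare aluminium rectangular plate with four dark screw heads and a dark centre dot, 96 mm (x) by 60 mm (y) by 20 mm thick, about 280 g, lying flat on the table. Origin: centre of its underside; z up. x along the long side. Either way round will do on the station.
- oblong_seal: Loose black oblong plate with round ends and a red seal track on its top, 86 mm (x) by 52 mm (y) by 18 mm thick, rigid, about 110 g, lying flat; its long sides are straight over the middle 34 mm. Origin: centre of its underside; z up. x along the long side. Either way round will do.
- oblong_connector: Loose grey oblong block with round ends and two black round faces with brass contacts on top, 76 mm (x) by 44 mm (y) by 40 mm high, about 200 g, standing upright; its long sides are straight over the middle 32 mm. Origin: centre of its underside; z up. x along the long side. Either way round will do.
- round_seal: Loose black round disc with a red seal track on its top, 52 mm across, 18 mm thick, rigid, about 80 g, lying flat. Origin: centre of its underside; z up.
- round_connector: Loose grey round block with one black round face with brass contacts on top, 44 mm across, 40 mm high, about 130 g, standing upright. Origin: centre of its underside; z up.
- regulator: Bystander: loose black pressure regulator, 50 mm square, 72 mm high with a red knob on top and a round white-faced gauge on its +x side, reaching 42 mm from its centre. Origin: centre of its underside; z up.
- lever_valve: Bystander: loose white lever valve, 75 mm (x) by 36 mm (y) by 34 mm, with two brass ports on its +y side (to 32 mm from its centre) and a black ball lever rising to 94 mm. Origin: centre of its underside; z up.
- screwdriver: Bystander: loose screwdriver, about 180 mm long, lying flat beyond the stations, its x along the shaft. Origin: on the underside, near the middle.

How it is judged:
At the end, for the whole second after the job is handed in: Both stacks stand in the stated order, at rest: each part's centre within 10 mm (level) of the one below, its underside within 4 mm of that one's top, tilt under 0.06 rad, oblong parts within 0.2 rad of the long axis below, either way round. No bystander moved over 25 mm (horizontal distance between adapter_plate and oblong_station below 0.01 m and z of adapter_plate in the frame of oblong_station between 0.041 and 0.049 m and angle between each of adapter_plate, oblong_seal, oblong_connector, round_seal, round_connector's own z axis and vertical below 0.06 rad and linear speed of each of adapter_plate, oblong_seal, oblong_connector, round_seal, round_connector below 0.01 m/s and angle between the x axis of adapter_plate and the x axis of oblong_station, either way round below 0.2 rad and horizontal distance between oblong_seal and adapter_plate below 0.01 m and z of oblong_seal in the frame of adapter_plate between 0.016 and 0.024 m and angle between the x axis of oblong_seal and the x axis of adapter_plate, either way round below 0.2 rad and horizontal distance between oblong_connector and oblong_seal below 0.01 m and z of oblong_connector in the frame of oblong_seal between 0.014 and 0.022 m and angle between the x axis of oblong_connector and the x axis of oblong_seal, either way round below 0.2 rad and horizontal distance between round_seal and round_station below 0.01 m and z of round_seal in the frame of round_station between 0.041 and 0.049 m and horizontal distance between round_connector and round_seal below 0.01 m and z of round_connector in the frame of round_seal between 0.014 and 0.022 m); the robot touches nothing.
It fails at once if the regulator is moved more than 25 mm (distance of regulator from where it was at the start of the episode above 0.025 m).
It fails at once if the lever valve is moved more than 25 mm (distance of lever_valve from where it was at the start of the episode above 0.025 m).
It fails at once if the screwdriver is moved more than 25 mm (distance of screwdriver from where it was at the start of the episode above 0.025 m).
It also fails if it takes over 120 s, if anything falls off the work surface, if the arm or the gripper's body presses on something with over 40 N, if the wrist force passes 120 N, or if a joint passes its speed limit or range.

ROBOT

A 6-joint arm with a two-finger parallel gripper is mounted at the origin on the work surface. World frame = base frame: x ahead of the robot, y to its left, z up, the work surface at z = 0. Lengths are in m, angles in rad, forces in N, time in s.
With the tool pointing down it reaches from about 0.4 to 0.825 m from the base axis. Payload 7 kg.
Tool frame: the origin (TCP) lies midway between the tips of the shut fingers; the grasp point (between the pads) lies 19 mm behind it (arm.hold_point_z is the distance from the TCP to the grasp point, in m); z points along the fingers, x is the direction in which the jaws open and shut, and the axes are right-handed (so a half turn about z gives the same grasp; the last joint's range is limited). The gripper opens to 88 mm and grips with 3 to 60 N. Pads are 19 mm wide; open, the fingers measure 130 mm over their backs; the gripper's body (78 mm by 193 mm) begins 47 mm behind the grasp point.
Start: joints at [-1.002, 0.359, 0.012, 0, -1.224, -0.288], TCP at [0.187, -0.649, 0.227] pointing down, gripper open.
Joint ranges: [-3.07, 3.07], [-1.43, 2.12], [-1.02, 1.25], [-3.03, 1.67], [-3.05, -0], [-3.03, 3.03]. Speed limits (rad/s): [2.39, 2.39, 3.01, 3.14, 3.14, 3.14].

INTERFACE

Orientations are given as [roll, pitch, yaw] about the fixed x, y, z axes, in that order (R = Rz(yaw) Ry(pitch) Rx(roll)).
In Python, from station import readout, viewer, job, arm gives the robot as it stands.
- The arm moves only by the tool apply_moves, never from a script. Its argument "deltas" is text: rows parted by semicolons, each of 4 numbers parted by spaces: the shift along the tool's x, y, z in cm, then the turn about the tool's z in rad. A call has 1 to 10 rows; each row shifts and turns the commanded pose from where the row before left it, along the tool's axes as they then stand; what a row does not reach is not made up. A row lasts 1/8 s, in which the tool goes at most 62.5 mm and 10.7 degrees, less where a joint would pass 70% of its speed; a pose out of reach is approached as far as the arm can. A call is refused whole if a number of a shift passes 6.25 or a number of a turn 0.188, either way. A call with a gripper value outside its range is refused whole. "gripper" is the closure, from -1 (fully open) to 1 (shut), so that 0 is half open, set as the call begins (left out, the last holds). The fingers move at their own pace and stop on an object; "squeeze" is the grip in N (left out, the last holds). Time passes only in rows, so rows that do not move let the fingers close. It gives the time, the measured TCP pose, the force and the opening at its end, in the units of the state.
- readout.get_state(): the state, without advancing time (a new reading comes with each control period).
- viewer.grab_frame(name): name is "scene" or "side" or "wrist"; returns a dict with "image" (480x640x3 uint8, red, green, blue), "camera_matrix" (3x3 intrinsics, pixels), "k1" (the pictures are not rectified: a ray, as slopes to the right and down, at radius r is drawn at 1 + k1 r^2 times it, then the intrinsics apply), "cam_to_world" (4x4, takes a point from camera to world coordinates). Camera axes: x right, y up, looking along -z (the intrinsics and any distortion apply to the point x, -y, -z); pixel columns grow to the right and rows downward; lengths in m; the calibration is good to about 2 mm. A picture is of the moment at which its call begins. There is no depth.
- job.job_done(): hands the job in, once; it reports no verdict.
Trained networks look in the newest picture that a camera, given by its name, has taken for a name from the list of things; names that differ only in an ending like _2 or _b are one class to them, and where a whole thing is asked for, a point or a joint stands for the part that bears it (a point fixed in the world has none). Each returns a list of dicts, best first, with "conf" (0 to 1); they miss things now and then, are a little off and sometimes report something else, mostly with a low value. They report only what shows in the picture. A call takes as long as a camera call.
- viewer.silhouettes(camera, query): "region" (480x640 bool, what is visible of it) and "extent" ([left, top, width, height] in pixels, round what is visible of it).
The state is a dict: "t": time; "q": joint angles; "qd": joint speeds; "joint_efforts": joint torques, N m; "eef_pos": TCP position; "ee_rot": TCP orientation; "force": force on the tool from outside, world axes, zero at the start; "moment": the same for the moment, N m; "width": finger opening in m.
Only numpy, scipy, OpenCV 4.12 (cv2) and the standard library are available. Lean on these libraries where they do the work, as an engineer would, in place of code of your own. Each camera call takes 0.05 s, during which the arm holds its last target.

## Working session

There is one attempt and no reset: what is moved stays moved. The work goes in short steps, Python scripts to look and compute and a tool call to move; the robot and the scene stay as the last step left them, time stands still between calls to the robot, and variables do not carry over. Pictures are saved under pics/ and viewed, and the job is handed in when it is done.

Besides the shell and the picture viewer there is one more tool, called as name(argument=value, ...), one argument or row to a line, values as JSON. apply_moves: Moves the arm, as the interface text tells. Its arguments: {"type":"object","properties":{"deltas":{"type":"string"},"gripper":{"type":"number"},"squeeze":{"type":"number"}},"required":["deltas"]}

```bash
mkdir -p pics; ls
cat > h.py <<'E'
import numpy as np, cv2
from station import readout, viewer, job, arm
def grab(n,name):
    f=viewer.grab_frame(n); cv2.imwrite(f'pics/{name}.png',cv2.cvtColor(f['image'],cv2.COLOR_RGB2BGR)); return f
def pix2w(f,uv,z):
    K=np.array(f['camera_matrix']);T=np.array(f['cam_to_world']);k=f['k1']
    uv=np.atleast_2d(np.array(uv,float)); d=(uv-[K[0,2],K[1,2]])/[K[0,0],K[1,1]]
    s=d.copy()
    for _ in range(30): s=d/(1+k*(s**2).sum(1,keepdims=True))
    c=np.c_[s[:,0],-s[:,1],-np.ones(len(s))]
    w=c@T[:3,:3].T; o=T[:3,3]
    return o+w*((z-o[2])/w[:,2])[:,None]
def w2pix(f,P):
    K=np.array(f['camera_matrix']);T=np.array(f['cam_to_world']);k=f['k1']
    c=(np.atleast_2d(P)-T[:3,3])@T[:3,:3]
    s=np.c_[c[:,0],-c[:,1]]/(-c[:,2:3]); s=s*(1+k*(s**2).sum(1,keepdims=True))
    return s*[K[0,0],K[1,1]]+[K[0,2],K[1,2]]
E
python3 - <<'E'
from h import *
print(readout.get_state())
for n in ['scene','side','wrist']:
    f=grab(n,n+'0'); print(n,f['camera_matrix'],f['k1'],np.round(f['cam_to_world'],3))
E
```

```text
pics
{'t': 0.0, 'q': array([-1.00194194e+00,  3.59394880e-01,  1.10566056e-02, -3.39889688e-04,
       -1.22405871e+00, -2.88113938e-01]), 'qd': array([-0.00212399, -0.00051574, -0.00035026,  0.0013974 , -0.0021104 ,
       -0.00054604]), 'joint_efforts': array([ 1.62617314e-03, -5.82720315e+01,  2.93067920e+01,  6.99747339e+00,
        6.91502384e-03, -1.48123891e-04]), 'eef_pos': array([ 0.18687189, -0.64812224,  0.22561836]), 'ee_rot': array([-3.14144414e+00, -1.62547423e-03,  1.85142090e+00]), 'force': array([0.14032413, 0.42164902, 1.41803271]), 'moment': array([ 0.03124588, -0.02722017,  0.00594353]), 'width': 0.08787552510502203}
scene [[435.71328981   0.         315.33172029]
 [  0.         435.71328981 245.6436193 ]
 [  0.           0.           1.        ]] -0.004962363242822798 [[-0.899 -0.363  0.245  0.802]
 [ 0.438 -0.748  0.499  0.41 ]
 [ 0.002  0.556  0.831  0.756]
 [ 0.     0.     0.     1.   ]]
side [[540.92595444   0.         328.1770971 ]
 [  0.         540.92595444 241.75677001]
 [  0.           0.           1.        ]] -0.09817051140037746 [[-0.991  0.086 -0.098  0.505]
 [-0.13  -0.686  0.716  0.668]
 [-0.006  0.723  0.691  0.686]
 [ 0.     0.     0.     1.   ]]
wrist [[342.14091734   0.         322.40410209]
 [  0.         342.14091734 239.44663119]
 [  0.           0.           1.        ]] -0.009624154765970396 [[-0.277 -0.929 -0.246  0.121]
 [ 0.961 -0.267 -0.073 -0.667]
 [ 0.002 -0.257  0.967  0.384]
 [ 0.     0.     0.     1.   ]]
```

View pics/scene0.png

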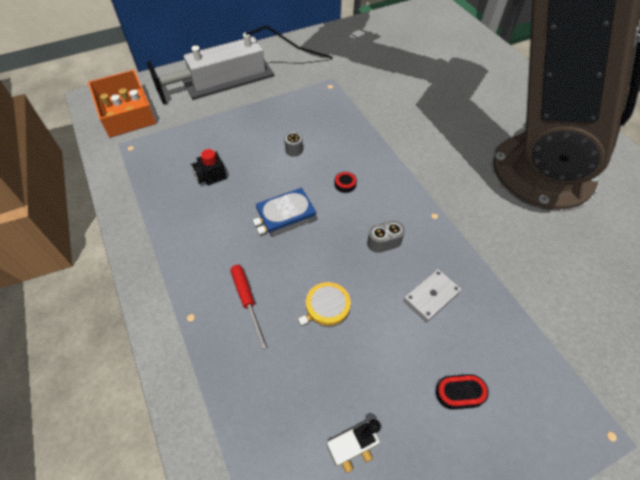

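View pics/side0.png

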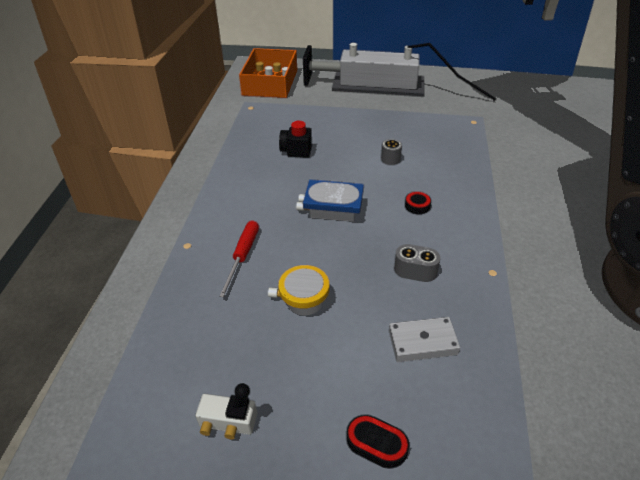

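View pics/wrist0.png

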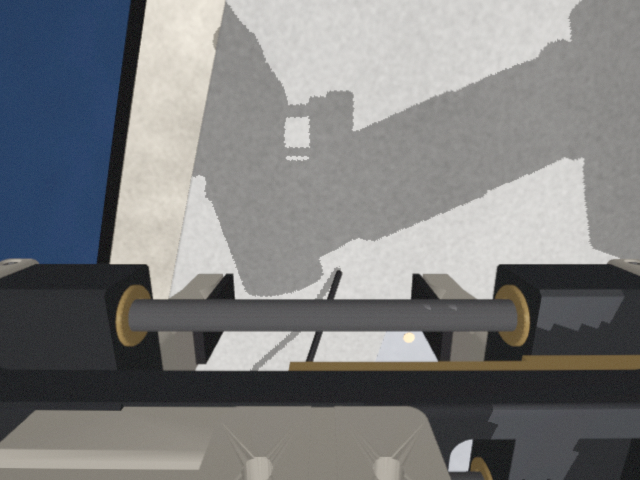

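```bash
cat > m.py <<'E'
from h import *
import pickle,sys
names=['oblong_station','round_station','adapter_plate','oblong_seal','oblong_connector','round_seal','round_connector','regulator','lever_valve','screwdriver']
out={}
for c in ['scene','side']:
    f=grab(c,c+'1')
    im=cv2.cvtColor(f['image'],cv2.COLOR_RGB2BGR)
    out[c]={'f':f}
    for n in names:
        r=viewer.silhouettes(c,n)
        print(c,n,[(round(d['conf'],2),[int(v) for v in d['extent']],int(d['region'].sum())) for d in r[:3]])
        if r:
            out[c][n]=r[0]
            cs,_=cv2.findContours(r[0]['region'].astype(np.uint8),cv2.RETR_EXTERNAL,cv2.CHAIN_APPROX_NONE)
            cv2.drawContours(im,cs,-1,(0,255,0),1)
    cv2.imwrite(f'pics/{c}_sil.png',im)
pickle.dump(out,open('sil.pkl','wb'))
E
python3 m.py
```

```text
scene oblong_station [(0.68, [434, 370, 55, 38], 1602), (0.67, [252, 186, 64, 49], 2016)]
scene round_station [(0.71, [295, 282, 54, 43], 1681), (0.63, [230, 264, 34, 81], 745), (0.58, [281, 131, 22, 25], 378)]
scene adapter_plate [(0.66, [400, 270, 59, 51], 1599)]
scene oblong_seal [(0.85, [436, 370, 54, 37], 1622)]
scene oblong_connector [(0.59, [367, 220, 40, 34], 923)]
scene round_seal [(0.96, [333, 171, 25, 22], 412)]
scene round_connector [(0.8, [281, 129, 23, 24], 403), (0.71, [336, 172, 19, 23], 410), (0.31, [403, 273, 57, 50], 1682)]
scene regulator [(0.63, [190, 151, 33, 37], 934)]
scene lever_valve [(0.87, [326, 417, 57, 53], 1599)]
scene screwdriver [(0.85, [229, 265, 34, 73], 660)]
side oblong_station [(0.67, [299, 179, 65, 44], 2131)]
side round_station [(0.97, [270, 266, 56, 47], 2062), (0.41, [347, 413, 64, 55], 2526)]
side adapter_plate [(0.61, [389, 316, 70, 43], 2468)]
side oblong_seal [(0.71, [347, 413, 61, 56], 2503)]
side oblong_connector [(0.77, [394, 244, 47, 41], 1465)]
side round_seal [(0.7, [217, 219, 43, 77], 773), (0.58, [401, 189, 28, 25], 553)]
side round_connector [(0.81, [381, 141, 22, 24], 462)]
side regulator [(0.93, [282, 121, 28, 41], 1005)]
side lever_valve [(0.87, [195, 382, 60, 57], 2271)]
side screwdriver [(0.79, [222, 218, 38, 78], 765)]
```

```bash
cat > fit.py <<'E'
from h import *
import pickle
from scipy.optimize import minimize
def stad(L,W):
    a=(L-W)/2; t=np.linspace(-np.pi/2,np.pi/2,12)
    r=np.c_[a+W/2*np.cos(t),W/2*np.sin(t)]; return np.r_[r,-r]
def rect(L,W): return np.array([[L,W],[-L,W],[-L,-W],[L,-W]])/2
def circ(D): t=np.linspace(0,2*np.pi,24,endpoint=False); return D/2*np.c_[np.cos(t),np.sin(t)]
M={'adapter_plate':(rect(.096,.06),.02),'oblong_seal':(stad(.086,.052),.018),'oblong_connector':(stad(.076,.044),.04),
'round_seal':(circ(.052),.018),'round_connector':(circ(.044),.04),'oblong_station':(rect(.108,.074),.045),'round_station':(circ(.082),.045)}
def pts(n,p,z0=0):
    o,h=M[n]; c,s=np.cos(p[2]),np.sin(p[2]); xy=o@np.array([[c,s],[-s,c]])+p[:2]
    return np.r_[np.c_[xy,np.full(len(xy),z0)],np.c_[xy,np.full(len(xy),z0+h)]],len(xy)
def render(f,n,p,S=4,z0=0,top=False):
    P,k=pts(n,p,z0)
    if top: P=P[k:]
    h=cv2.convexHull(((w2pix(f,P)+.5)*S).astype(np.float32)).round().astype(np.int32)
    m=np.zeros((480*S,640*S),np.uint8); cv2.fillPoly(m,[h],1)
    return cv2.resize(m.astype(np.float32),(640,480),interpolation=cv2.INTER_AREA)
def fit(fs,masks,n,p0,z0=0,top=False):
    def cost(p):
        e=0
        for f,m in zip(fs,masks):
            r=render(f,n,p,z0=z0,top=top); e+=np.abs(r-m).sum()/m.sum()
        return e
    best=None
    yaws=[0] if n.startswith('round') else ([p0[2]] if len(p0)==3 else np.arange(0,np.pi,np.pi/6))
    for y in yaws:
        x0=np.array([p0[0],p0[1],y]); sim=x0+np.array([[0,0,0],[.01,0,0],[0,.01,0],[0,0,.25]])
        r=minimize(cost,x0,method='Nelder-Mead',options=dict(initial_simplex=sim,xatol=2e-4,fatol=1e-4,maxiter=90))
        if best is None or r.fun<best.fun: best=r
    return best
E
cat > f1.py <<'E'
from fit import *
out=pickle.load(open('sil.pkl','rb'))
sel={}
ims={c:cv2.cvtColor(out[c]['f']['image'],cv2.COLOR_RGB2BGR) for c in ['scene','side']}
fs=[out[c]['f'] for c in ['scene','side']]
# redo picks
import station
for c in ['scene','side']:
    sel[c]={n:out[c][n]['region'] for n in out[c] if n!='f'}
# fix wrong ones by colour
def near(reg,box): pass
r=viewer.silhouettes('side','round_seal'); sel['side']['round_seal']=min(r,key=lambda d:abs(d['extent'][0]-405))['region']
viewer.grab_frame('scene')
r=viewer.silhouettes('scene','oblong_station'); sel['scene']['oblong_station']=min(r,key=lambda d:abs(d['extent'][0]-254))['region']
pickle.dump(sel,open('sel.pkl','wb'))
res={}
for n in M:
    ms=[sel[c][n].astype(np.float32) for c in ['scene','side']]
    ys,xs=np.nonzero(ms[1]); p0=pix2w(fs[1],[xs.mean(),ys.mean()],M[n][1]/2)[0]
    b=fit(fs,ms,n,p0[:2]); res[n]=b.x; print(n,np.round(b.x,4),round(b.fun,3),'R',round(np.hypot(*b.x[:2]),3))
    for i,c in enumerate(['scene','side']):
        bi=fit(fs[i:i+1],ms[i:i+1],n,b.x); print('   ',c,np.round(bi.x,4),round(bi.fun,3))
pickle.dump(res,open('res.pkl','wb'))
E
time python3 f1.py
```

```text
adapter_plate [0.4299 0.1612 0.2543] 0.121 R 0.459
    scene [0.4304 0.161  0.254 ] 0.047
    side [0.43   0.1612 0.2334] 0.071
oblong_seal [0.4887 0.335  2.7809] 0.063 R 0.592
    scene [0.4893 0.335  2.7645] 0.033
    side [0.4884 0.3349 2.7873] 0.026
oblong_connector [ 0.4442  0.0095 -0.0967] 0.114 R 0.444
    scene [ 0.4448  0.0092 -0.0928] 0.054
    side [ 0.4427  0.01   -0.1295] 0.039
round_seal [ 0.4431 -0.1676  0.1566] 0.114 R 0.474
    scene [ 0.4435 -0.1677  0.1253] 0.054
    side [ 0.4428 -0.1676  0.0765] 0.056
round_connector [ 0.503  -0.3201  0.1859] 0.177 R 0.596
    scene [ 0.5037 -0.3203  0.2717] 0.046
    side [ 0.5021 -0.3169  0.0388] 0.097
oblong_station [ 0.6088 -0.1384  2.9791] 0.44 R 0.624
    scene [ 0.606  -0.1386  3.1379] 0.229
    side [ 0.6089 -0.1385  2.9919] 0.198
round_station [0.624  0.0983 0.241 ] 0.473 R 0.632
    scene [0.6246 0.1    0.2608] 0.207
    side [0.6255 0.0944 0.1848] 0.255
real	0m53.775s
user	1m2.603s
sys	0m11.684s
```

```bash
cat > f2.py <<'E'
from fit import *
out=pickle.load(open('sil.pkl','rb')); res=pickle.load(open('res.pkl','rb'))
fs=[out[c]['f'] for c in ['scene','side']]
def cmask(f,n):
    hsv=cv2.cvtColor(f['image'],cv2.COLOR_RGB2HSV)
    lo,hi=((100,130,30),(125,255,255)) if n[0]=='o' else ((18,130,60),(35,255,255))
    m=cv2.inRange(hsv,lo,hi)
    c=w2pix(f,[*res[n][:2],.045])[0].astype(int); w=np.zeros_like(m); cv2.circle(w,tuple(c),45,1,-1); m=m*w
    h=cv2.convexHull(cv2.findNonZero(m)); o=np.zeros((480,640),np.uint8); cv2.fillPoly(o,[h],1); return o.astype(np.float32)
for n,o in [('oblong_station',rect(.108,.074)),('round_station',circ(.082))]:
    ms=[cmask(f,n) for f in fs]
    for t in (.008,.011,.014,.018):
        M[n]=(o,t); b=fit(fs,ms,n,res[n],z0=.045-t); print(n,t,np.round(b.x,4),round(b.fun,3))
        if t==.011 or t==.014: 
            for i in (0,1):
                bi=fit(fs[i:i+1],ms[i:i+1],n,b.x,z0=.045-t); print('   ',np.round(bi.x,4),round(bi.fun,3))
        if 'best' not in dir() or best[0]!=n or b.fun<best[1]: best=(n,b.fun,b.x,t); res[n]=b.x
    M[n]=(o,best[3]); print(n,best)
pickle.dump(res,open('res2.pkl','wb'))
for i,c in enumerate(['scene','side']):
    im=cv2.cvtColor(fs[i]['image'],cv2.COLOR_RGB2BGR); im=cv2.resize(im,None,fx=3,fy=3,interpolation=cv2.INTER_CUBIC)
    for n in M:
        z0=.045-M[n][1] if 'station' in n else 0
        P,k=pts(n,res[n],z0)
        for Q,col in ((P[:k],(255,0,255)),(P[k:],(0,255,0))):
            cv2.polylines(im,[((w2pix(fs[i],Q)+.5)*3).round().astype(np.int32)],True,col,1)
    x,y=(235,120) if i==0 else (265,120)
    cv2.imwrite(f'pics/ov_{c}.png',im[y*3:y*3+600,x*3:x*3+800] if 0 else cv2.resize(im[y*3:(y+300)*3,x*3:(x+265)*3],(706,600)if 0 else (530*1,600)))
E
python3 f2.py
```

```text
oblong_station 0.008 [ 0.605  -0.1295  3.1382] 0.147
oblong_station 0.011 [ 0.6045 -0.1296  3.1397] 0.137
    [ 0.6073 -0.1306  3.1248] 0.073
    [ 0.6035 -0.1292  3.1368] 0.033
oblong_station 0.014 [ 0.6045 -0.1313  3.1436] 0.166
    [ 0.606  -0.1331  3.1173] 0.102
    [ 0.6045 -0.1313  3.1436] 0.05
oblong_station 0.018 [ 0.6044 -0.1348  3.1508] 0.243
oblong_station ('oblong_station', np.float64(0.13655534386634827), array([ 0.6044787 , -0.12960363,  3.13972207]), 0.011)
round_station 0.008 [ 0.6253  0.1031 -0.0424] 0.169
round_station 0.011 [0.6246 0.1026 0.1583] 0.14
    [0.6262 0.102  0.1158] 0.037
    [0.6226 0.1038 0.1515] 0.035
round_station 0.014 [0.6244 0.1021 0.0859] 0.124
    [0.6262 0.1014 0.1251] 0.043
    [0.6231 0.1022 0.3118] 0.035
round_station 0.018 [0.6244 0.1001 0.008 ] 0.142
round_station ('round_station', np.float64(0.1243043839931488), array([0.62444048, 0.10211922, 0.08593894]), 0.014)
```

View pics/ov_scene.png

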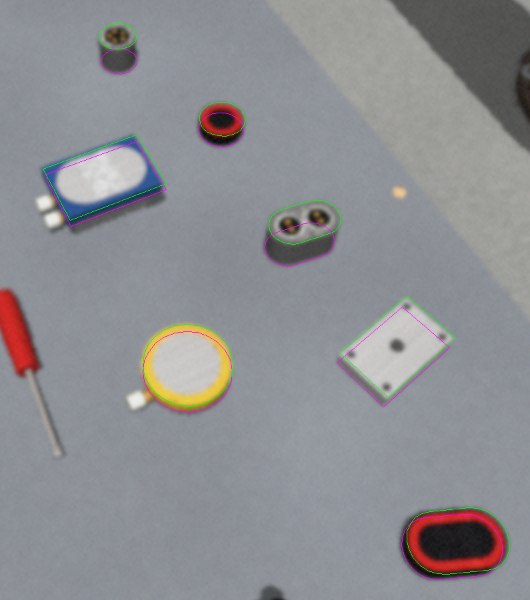

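View pics/ov_side.png

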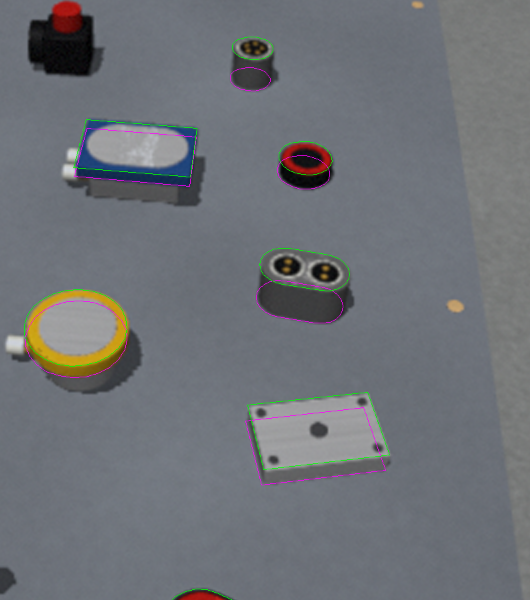

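```bash
cat > plan.py <<'E'
from h import *
import sys
x,y,yaw=map(float,sys.argv[1:4])
s=readout.get_state(); p=s['eef_pos']; r=s['ee_rot']
d=(yaw-r[2]+np.pi/2)%np.pi-np.pi/2
def ax(a): return np.array([np.cos(a),np.sin(a)]),np.array([np.sin(a),-np.cos(a)])
D=np.array([x,y])-p[:2]
X,Y=ax(r[2]+d)
print('t',round(s['t'],2),'turn',round(-d,4),'then cm x %.2f y %.2f'%(D@X*100,D@Y*100),'z now %.4f'%p[2],'rot',np.round(r,4),'w',round(s['width'],4),'F',np.round(s['force'],1))
E
python3 plan.py .443 -.1676 1.5708
```

```text
t 1.4 turn 0.2808 then cm x 48.10 y 25.60 z now 0.2266 rot [3.1416 0.     1.8516] w 0.0876 F [-0.8 -0.7  0.1]
```

apply_moves(
  deltas="0 0 0 0.14; 0 0 0 0.14; 4 2.1 0 0; 4 2.1 0 0; 4 2.1 0 0; 4 2.1 0 0; 4 2.1 0 0; 4 2.1 0 0; 4 2.1 0 0; 4 2.1 0 0",
  gripper=-1,
  squeeze=25,
)

```text
t: 2.65
eef_pos: [0.3553, -0.3271, 0.2269]
ee_rot: [3.141, 0.0, 1.572]
force: [0.7, 0.1, -0.0]
width: 0.0878
```

```bash
python3 plan.py .443 -.1676 1.5708
```

```text
t 2.65 turn 0.0008 then cm x 15.95 y 8.77 z now 0.2269 rot [3.1409e+00 3.0000e-04 1.5716e+00] w 0.0878 F [ 0.7  0.1 -0. ]
```

apply_moves(
  deltas="4 2.2 0 0; 4 2.2 0 0; 4 2.2 0 0; 3.95 2.2 0 0; 0 0 4 0; 0 0 4 0; 0 0 4 0; 0 0 0 0",
)

```text
t: 3.65
eef_pos: [0.4406, -0.1688, 0.1046]
ee_rot: [-3.136, -0.0, 1.571]
force: [1.1, -0.2, 0.9]
width: 0.088
```

```bash
python3 plan.py .443 -.1676 1.5708; python3 -c "
from h import *
f=grab('wrist','w1')
for P in ([.443,-.1676,.018],[.443,-.1676,0]): print(w2pix(f,P))"
```

```text
t 3.65 turn 0.0006 then cm x 0.12 y 0.24 z now 0.1046 rot [-3.1360e+00 -1.0000e-04  1.5714e+00] w 0.088 F [ 1.1 -0.2  0.9]
[[323.82070652 247.34768537]]
[[323.69987761 241.17392781]]
```

View pics/w1.png

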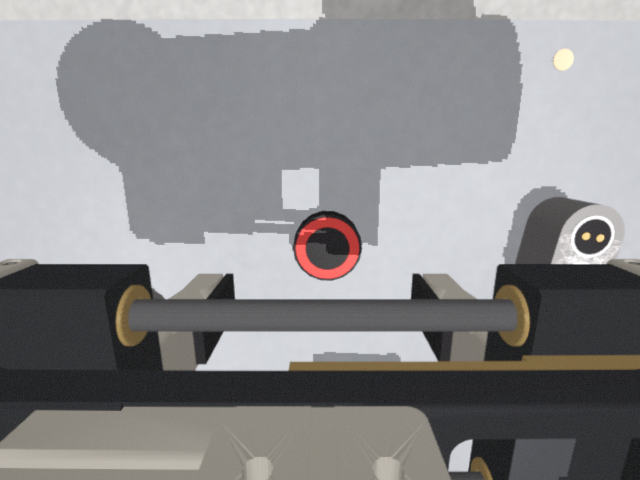

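apply_moves(
  deltas="0.3 0.2 3 0; 0 0 3 0; 0 0 2.5 0; 0 0 1 0; 0 0 0.4 0; 0 0 0 0",
)

```text
t: 4.45
eef_pos: [0.4455, -0.1659, 0.0085]
ee_rot: [3.14, 0.0, 1.572]
force: [-0.6, -0.3, -0.1]
width: 0.0876
```

apply_moves(
  deltas="0 0 0.5 0; 0 0 0 0; 0 0 0 0",
)

```text
t: 4.82
eef_pos: [0.4448, -0.1659, 0.0027]
ee_rot: [3.141, 0.0, 1.572]
force: [-0.2, -0.2, -1.1]
width: 0.0874
```

apply_moves(
  deltas="0 0 0 0; 0 0 0 0; 0 0 0 0; 0 0 0 0; 0 0 0 0; 0 0 0 0; 0 0 0 0; 0 0 0 0",
  gripper=1,
  squeeze=25,
)

```text
t: 5.82
eef_pos: [0.4446, -0.1658, 0.0026]
ee_rot: [-3.142, -0.0, 1.572]
force: [-0.4, 0.5, 1.0]
width: 0.0512
```

apply_moves(
  deltas="0 0 -1 0; 0 0 -3 0; 0 0 -4 0; 0 0 -4 0; 0 0 -4 0; 0 0 -2 0; 0 0 0 0",
)

```text
t: 6.7
eef_pos: [0.4455, -0.1659, 0.1847]
ee_rot: [3.137, -0.0, 1.572]
force: [-0.2, 0.4, -1.1]
width: 0.0513
```

```bash
python3 plan.py .6244 .1025 1.5708; python3 -c "
from h import *
f=grab('wrist','w2')"
```

```text
t 6.7 turn 0.0009 then cm x 26.84 y 17.89 z now 0.1847 rot [ 3.1375 -0.      1.5717] w 0.0513 F [-0.2  0.4 -1.1]
```

View pics/w2.png

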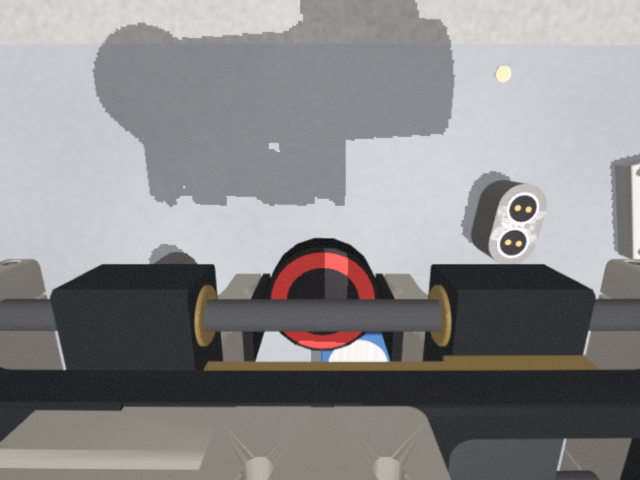

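```bash
python3 -c "
from h import *
f=viewer.grab_frame('wrist')
print(pix2w(f,[323,298],.2002), pix2w(f,[[323,249],[323,349]],.2002),readout.get_state()['eef_pos'])"
```

```text
[[ 0.44118618 -0.16551356  0.2002    ]] [[ 0.41823827 -0.16554142  0.2002    ]
 [ 0.46715056 -0.16548192  0.2002    ]] [ 0.44412225 -0.16574887  0.18234224]
```

apply_moves(
  deltas="3.35 2.25 0 0; 3.35 2.25 0 0; 3.35 2.25 0 0; 3.35 2.25 0 0; 3.35 2.25 0 0; 3.35 2.25 0 0; 3.35 2.25 0 0; 3.35 2.25 0 0; 0 0 4 0; 0 0 3 0",
)

```text
t: 8.05
eef_pos: [0.6231, 0.1024, 0.1091]
ee_rot: [-3.138, 0.001, 1.572]
force: [0.0, -0.2, -0.6]
width: 0.0515
```

apply_moves(
  deltas="0 0 0 0; 0 0 0 0",
)

```text
t: 8.3
eef_pos: [0.6248, 0.1022, 0.113]
ee_rot: [3.141, 0.0, 1.572]
force: [-0.1, 0.5, 0.0]
width: 0.0509
```

```bash
python3 plan.py .6259 .1025 1.5708; python3 -c "
from h import *
f=grab('wrist','w3')
f=grab('side','s3')
im=cv2.imread('pics/s3.png');cv2.imwrite('pics/s3c.png',cv2.resize(im[180:360,200:440],None,fx=3,fy=3))"
```

```text
t 8.3 turn 0.001 then cm x 0.03 y 0.11 z now 0.1130 rot [3.1415e+00 5.0000e-04 1.5718e+00] w 0.0509 F [-0.1  0.5  0. ]
```

View pics/s3c.png

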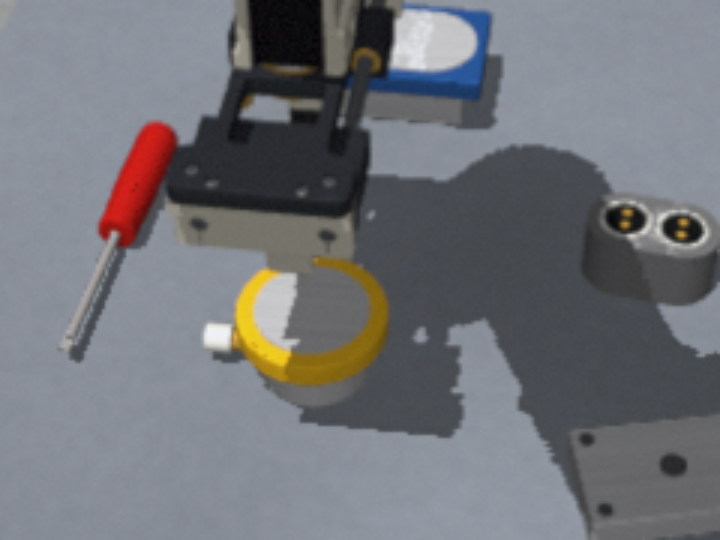

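View pics/w3.png

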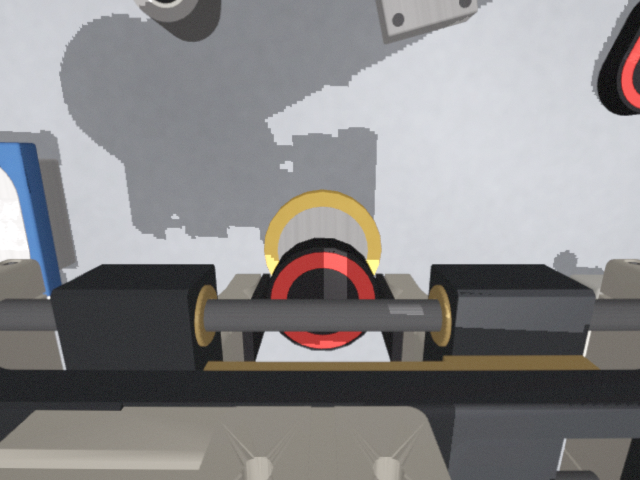

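```bash
python3 -c "
from h import *
f=viewer.grab_frame('wrist')
print(pix2w(f,[[264,247],[381,247],[322.5,190.5],[323,248],[323,349]],.045)); print(pix2w(f,[[323,249],[323,349]],.128),readout.get_state()['eef_pos'])"
```

```text
[[0.62297166 0.06215058 0.045     ]
 [0.62293561 0.14318824 0.045     ]
 [0.58394123 0.10261397 0.045     ]
 [0.62367354 0.10300293 0.045     ]
 [0.70299801 0.10311814 0.045     ]]
[[0.59970299 0.10267127 0.128     ]
 [0.64963024 0.10274378 0.128     ]] [0.62523536 0.10246945 0.11403472]
```

apply_moves(
  deltas="0 0 3 0; 0 0 2.5 0; 0 0 0.7 0; 0 0 0.2 0; 0 0 0 0; 0 0 0 0",
)

```text
t: 9.2
eef_pos: [0.625, 0.1025, 0.0496]
ee_rot: [3.14, -0.001, 1.572]
force: [-0.2, 0.6, -0.1]
width: 0.0514
```

apply_moves(
  deltas="0 0 0.15 0; 0 0 0 0; 0 0 0 0",
)

```text
t: 9.57
eef_pos: [0.6248, 0.1025, 0.0476]
ee_rot: [3.141, -0.0, 1.572]
force: [-0.8, 0.5, 4.0]
width: 0.0513
```

apply_moves(
  deltas="0 0 0 0; 0 0 0 0; 0 0 0 0; 0 0 0 0; 0 0 0 0; 0 0 -2 0; 0 0 -4 0; 0 0 -4 0; 0 0 -3 0",
  gripper=-1,
)

```text
t: 10.7
eef_pos: [0.6248, 0.1024, 0.1791]
ee_rot: [3.14, -0.001, 1.572]
force: [0.0, -0.3, -0.8]
width: 0.0874
```

```bash
python3 plan.py .503 -.319 1.5708; python3 -c "
from h import *
f=grab('wrist','w4')"
```

```text
t 10.7 turn 0.001 then cm x -42.14 y -12.18 z now 0.1791 rot [ 3.1401e+00 -5.0000e-04  1.5718e+00] w 0.0874 F [ 0.  -0.3 -0.8]
```

View pics/w4.png

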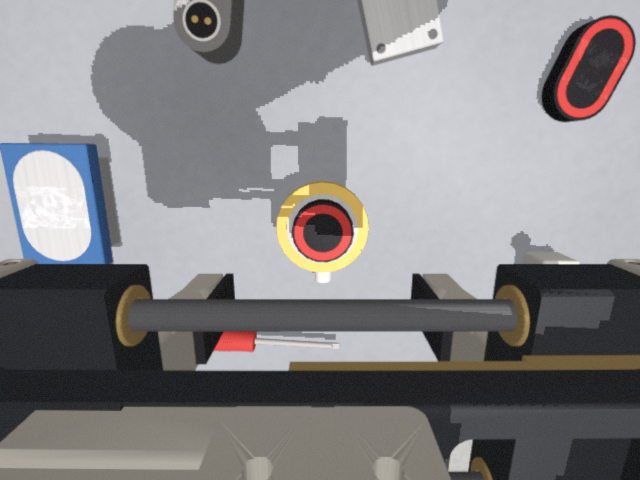

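apply_moves(
  deltas="-4.2 -1.2 0 0; -4.2 -1.2 0 0; -4.2 -1.2 0 0; -4.2 -1.2 0 0; -4.2 -1.2 0 0; -4.2 -1.2 0 0; -4.2 -1.2 0 0; -4.2 -1.2 0 0; -4.2 -1.2 0 0; -4.3 -1.4 0 0",
)

```text
t: 12.0
eef_pos: [0.5023, -0.3201, 0.177]
ee_rot: [3.141, 0.0, 1.572]
force: [0.1, 0.3, 0.1]
width: 0.088
```

apply_moves(
  deltas="0 0 3 0; 0 0 3 0; 0 0 0 0; 0 0 0 0",
)

```text
t: 12.5
eef_pos: [0.5034, -0.319, 0.1181]
ee_rot: [3.141, 0.001, 1.572]
force: [-0.5, -0.3, 0.6]
width: 0.0876
```

```bash
python3 plan.py .503 -.319 1.5708; python3 -c "
from h import *
f=grab('wrist','w5'); print(w2pix(f,[.503,-.319,.04]))"
```

```text
t 12.5 turn 0.0014 then cm x 0.00 y -0.04 z now 0.1181 rot [3.1408e+00 7.0000e-04 1.5722e+00] w 0.0876 F [-0.5 -0.3  0.6]
[[322.36787221 246.09901096]]
```

View pics/w5.png

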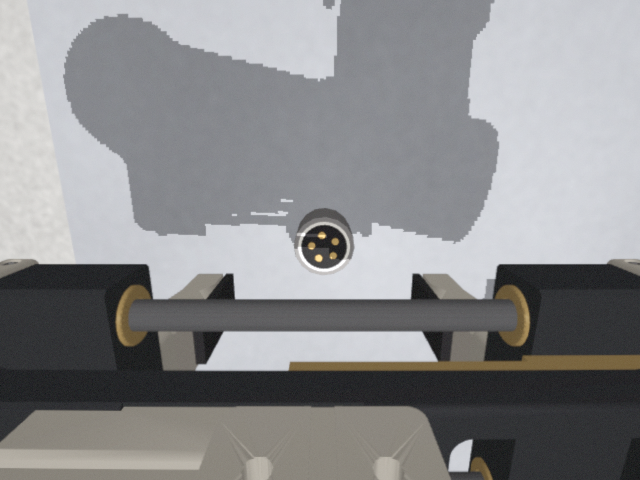

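apply_moves(
  deltas="0.1 0 3.5 0; 0 0 3.5 0; 0 0 3 0; 0 0 1.2 0; 0 0 0 0; 0 0 0 0",
)

```text
t: 13.3
eef_pos: [0.5039, -0.3181, 0.0066]
ee_rot: [3.139, 0.001, 1.572]
force: [-0.7, -0.2, 0.7]
width: 0.0877
```

apply_moves(
  deltas="0 0 0 0; 0 0 0 0; 0 0 0 0; 0 0 0 0; 0 0 0 0; 0 0 0 0; 0 0 0 0; 0 0 0 0; 0 0 0 0",
  gripper=1,
)

```text
t: 14.42
eef_pos: [0.5027, -0.3178, 0.005]
ee_rot: [-3.142, -0.0, 1.572]
force: [-0.4, -0.4, 0.5]
width: 0.0436
```

apply_moves(
  deltas="0 0 -1 0; 0 0 -3 0; 0 0 -4 0; 0 0 -4 0; 0 0 -4 0; 0 0 -2 0; 0 0 0 0",
)

```text
t: 15.3
eef_pos: [0.5036, -0.3181, 0.1873]
ee_rot: [3.138, 0.001, 1.572]
force: [-0.5, -0.2, -2.0]
width: 0.0438
```

```bash
python3 plan.py .6247 .1027 1.5708; python3 -c "
from h import *
f=grab('wrist','w6'); s=readout.get_state()['eef_pos'];print(s,w2pix(f,[s[0],s[1],s[2]+.035]))"
```

```text
t 15.3 turn 0.0008 then cm x 42.08 y 12.11 z now 0.1873 rot [3.1378e+00 1.1000e-03 1.5716e+00] w 0.0438 F [-0.5 -0.2 -2. ]
[ 0.50277827 -0.31765233  0.18562248] [[323.38576921 321.29167394]]
```

View pics/w6.png

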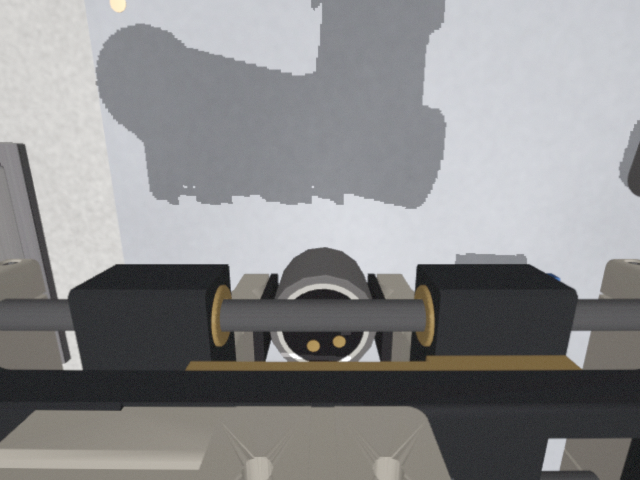

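apply_moves(
  deltas="4.2 1.2 0 0; 4.2 1.2 0 0; 4.2 1.2 0 0; 4.2 1.2 0 0; 4.2 1.2 0 0; 4.2 1.2 0 0; 4.2 1.2 0 0; 4.2 1.2 0 0; 4.2 1.2 0 0; 4.25 1.3 0 0",
)

```text
t: 16.6
eef_pos: [0.6228, 0.104, 0.1833]
ee_rot: [-3.139, 0.001, 1.571]
force: [1.4, 0.3, -1.5]
width: 0.0434
```

apply_moves(
  deltas="0 0 3 0; 0 0 3 0; 0 0 0 0; 0 0 0 0",
)

```text
t: 17.1
eef_pos: [0.6237, 0.1026, 0.1254]
ee_rot: [-3.142, 0.001, 1.572]
force: [0.5, -0.2, -1.5]
width: 0.0436
```

```bash
python3 plan.py .6247 .1027 1.5708; python3 -c "
from h import *
f=grab('wrist','w7')"
```

```text
t 17.1 turn 0.0009 then cm x 0.01 y 0.10 z now 0.1254 rot [-3.1415e+00  5.0000e-04  1.5717e+00] w 0.0436 F [ 0.5 -0.2 -1.5]
```

View pics/w7.png

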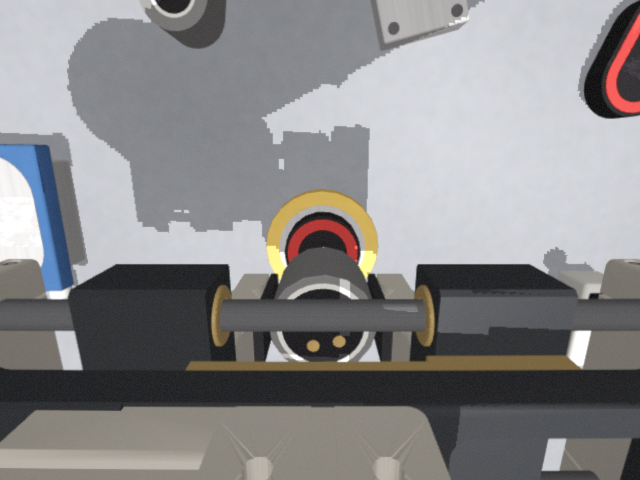

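apply_moves(
  deltas="0 0.1 3 0; 0 0 1.8 0; 0 0 0.6 0; 0 0 0 0; 0 0 0 0",
)

```text
t: 17.77
eef_pos: [0.6251, 0.103, 0.072]
ee_rot: [3.14, -0.0, 1.572]
force: [0.0, -0.6, -1.8]
width: 0.0436
```

apply_moves(
  deltas="0 0 0.25 0; 0 0 0 0; 0 0 0.1 0; 0 0 0 0",
)

```text
t: 18.27
eef_pos: [0.6246, 0.1029, 0.0681]
ee_rot: [3.141, -0.0, 1.572]
force: [-1.5, 0.5, 3.4]
width: 0.0437
```

Contact (−1.8 → +3.4 N). Release and rise.

apply_moves(
  deltas="0 0 0 0; 0 0 0 0; 0 0 0 0; 0 0 0 0; 0 0 0 0; 0 0 -2 0; 0 0 -4 0; 0 0 -4 0; 0 0 -3 0",
  gripper=-1,
)

```text
t: 19.4
eef_pos: [0.6248, 0.1029, 0.1996]
ee_rot: [3.14, -0.001, 1.572]
force: [0.2, 0.1, -0.2]
width: 0.0876
```

```bash
python3 plan.py .43 .1612 1.82; python3 -c "
from h import *
f=grab('wrist','w8')"
```

```text
t 19.4 turn -0.2482 then cm x 10.45 y -17.44 z now 0.1996 rot [ 3.1400e+00 -5.0000e-04  1.5718e+00] w 0.0876 F [ 0.2  0.1 -0.2]
```

View pics/w8.png

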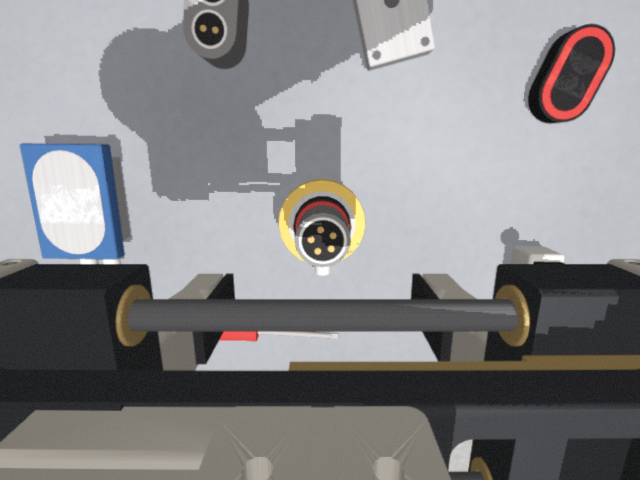

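apply_moves(
  deltas="0 0 0 -0.124; 0 0 0 -0.124; 1.75 -2.9 0 0; 1.75 -2.9 0 0; 1.75 -2.9 0 0; 1.75 -2.9 0 0; 1.75 -2.9 0 0; 1.7 -2.9 0 0; 0 0 4 0; 0 0 4 0",
)

```text
t: 20.7
eef_pos: [0.4301, 0.1619, 0.1175]
ee_rot: [3.139, -0.002, 1.821]
force: [-0.2, -0.8, -0.6]
width: 0.0875
```

apply_moves(
  deltas="0 0 0 0; 0 0 0 0",
)

```text
t: 20.95
eef_pos: [0.4309, 0.1616, 0.1188]
ee_rot: [3.141, 0.0, 1.82]
force: [-0.2, 0.3, 0.2]
width: 0.0875
```

```bash
python3 plan.py .43 .1612 1.82; python3 -c "
from h import *
from fit import *
f=grab('wrist','w9')
P,k=pts('adapter_plate',[.43,.1612,.25]);im=cv2.imread('pics/w9.png')
cv2.polylines(im,[w2pix(f,P[k:]).round().astype(np.int32)],True,(0,255,0),1);cv2.imwrite('pics/w9.png',im)"
```

```text
t 20.95 turn -0.0 then cm x -0.02 y -0.09 z now 0.1188 rot [3.1405 0.     1.82  ] w 0.0875 F [-0.2  0.3  0.2]
```

View pics/w9.png

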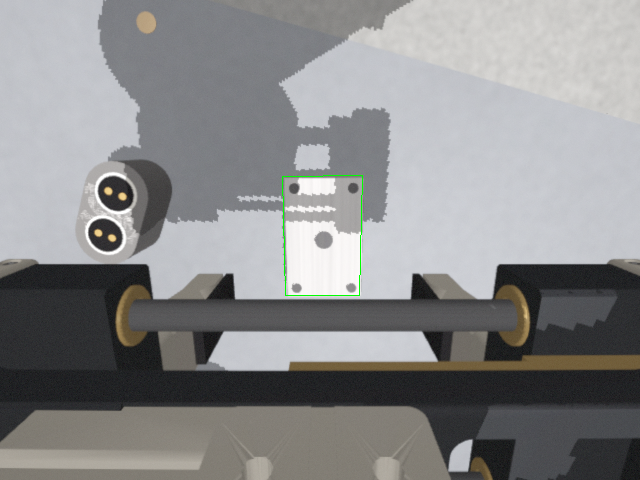

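apply_moves(
  deltas="0 -0.1 3.5 0; 0 0 3.5 0; 0 0 3 0; 0 0 1.3 0; 0 0 0.2 0; 0 0 0 0; 0 0 0 0",
)

```text
t: 21.88
eef_pos: [0.4297, 0.1616, 0.0036]
ee_rot: [3.14, -0.001, 1.82]
force: [0.4, -0.6, 0.0]
width: 0.0875
```

apply_moves(
  deltas="0 0 0.05 0; 0 0 0 0; 0 0 0 0; 0 0 0 0; 0 0 0 0; 0 0 0 0; 0 0 0 0; 0 0 0 0",
  gripper=1,
  squeeze=40,
)

```text
t: 22.88
eef_pos: [0.4292, 0.1611, 0.0021]
ee_rot: [3.141, -0.0, 1.82]
force: [-1.8, 0.9, 4.0]
width: 0.0597
```

apply_moves(
  deltas="0 0 -1 0; 0 0 -2 0; 0 0 -4 0; 0 0 -4 0; 0 0 -4 0; 0 0 -3 0; 0 0 0 0; 0 0 0 0",
)

```text
t: 23.88
eef_pos: [0.4282, 0.1604, 0.1812]
ee_rot: [-3.14, 0.0, 1.819]
force: [-0.1, -0.3, -4.1]
width: 0.0596
```

```bash
python3 plan.py .6045 -.13 1.57; python3 -c "
from h import *
f=grab('wrist','w10')"
```

```text
t 23.88 turn 0.249 then cm x -29.02 y 17.66 z now 0.1812 rot [-3.140e+00  2.000e-04  1.819e+00] w 0.0596 F [-0.1 -0.3 -4.1]
```

View pics/w10.png

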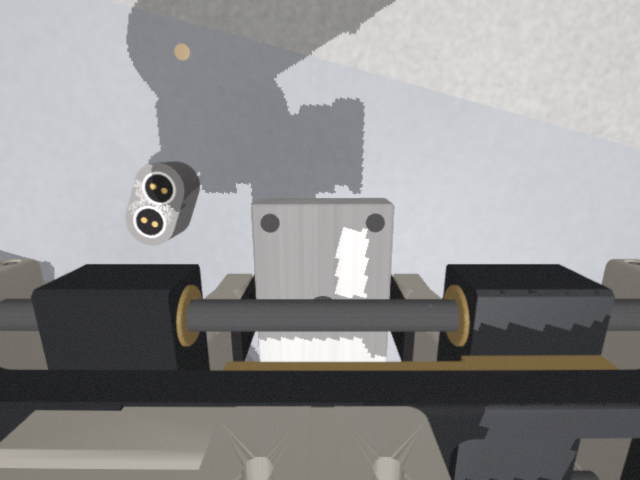

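apply_moves(
  deltas="0 0 0 0.124; 0 0 0 0.124; -3.6 2.2 0 0; -3.6 2.2 0 0; -3.6 2.2 0 0; -3.6 2.2 0 0; -3.6 2.2 0 0; -3.6 2.2 0 0; -3.6 2.2 0 0; -3.8 2.25 0 0",
)

```text
t: 25.18
eef_pos: [0.6055, -0.1301, 0.1799]
ee_rot: [-3.138, -0.0, 1.572]
force: [1.1, 1.4, -3.4]
width: 0.0595
```

apply_moves(
  deltas="0 0 3 0; 0 0 2 0; 0 0 0 0; 0 0 0 0",
)

```text
t: 25.68
eef_pos: [0.6059, -0.1289, 0.132]
ee_rot: [-3.141, 0.0, 1.572]
force: [0.7, -0.2, -3.8]
width: 0.0594
```

```bash
python3 plan.py .6045 -.13 1.57; python3 -c "
from h import *
f=grab('wrist','w11')
t=readout.get_state()['eef_pos']
from fit import *
im=cv2.imread('pics/w11.png')
P,k=pts('oblong_station',[.6045,-.13,0]);cv2.polylines(im,[w2pix(f,P[k:]).round().astype(np.int32)],True,(0,255,0),1)
cv2.imwrite('pics/w11.png',im)"
```

```text
t 25.68 turn 0.002 then cm x -0.11 y -0.14 z now 0.1320 rot [-3.1409e+00  4.0000e-04  1.5720e+00] w 0.0594 F [ 0.7 -0.2 -3.8]
```

View pics/w11.png

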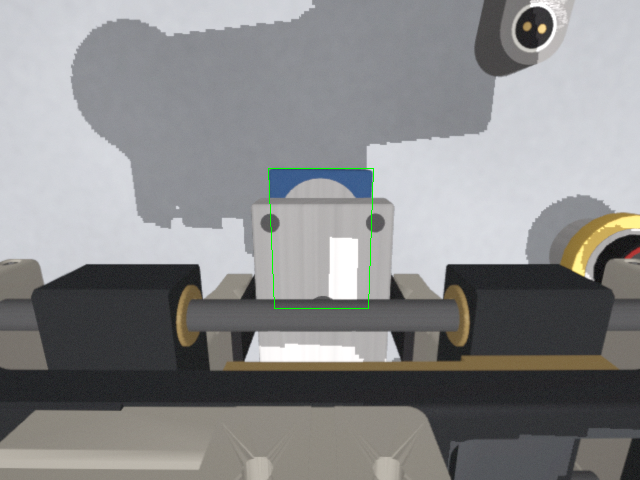

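apply_moves(
  deltas="-0.1 -0.1 3 0; 0 0 3 0; 0 0 1.6 0; 0 0 0.4 0; 0 0 0 0; 0 0 0 0",
)

```text
t: 26.48
eef_pos: [0.6057, -0.1298, 0.0533]
ee_rot: [3.14, 0.0, 1.572]
force: [0.1, 0.3, -2.9]
width: 0.0597
```

apply_moves(
  deltas="0 -0.05 0.35 0; 0 0 0 0; 0 0 0.15 0; 0 0 0 0; 0 0 0 0",
)

```text
t: 27.1
eef_pos: [0.6045, -0.1299, 0.0472]
ee_rot: [3.141, 0.0, 1.572]
force: [-0.3, -0.6, -1.5]
width: 0.0597
```

apply_moves(
  deltas="0 0 0.1 0; 0 0 0 0; 0 0 0 0",
)

```text
t: 27.48
eef_pos: [0.6045, -0.1299, 0.0472]
ee_rot: [3.141, 0.0, 1.572]
force: [-3.0, 0.6, 7.2]
width: 0.0597
```

apply_moves(
  deltas="0 0 0 0; 0 0 0 0; 0 0 0 0; 0 0 0 0; 0 0 0 0; 0 0 -2 0; 0 0 -4 0; 0 0 -5 0; 0 0 -5 0",
  gripper=-1,
)

```text
t: 28.6
eef_pos: [0.604, -0.1299, 0.2075]
ee_rot: [-3.141, 0.0, 1.572]
force: [1.2, -0.1, -0.0]
width: 0.0877
```

```bash
python3 plan.py .489 .335 1.205; python3 -c "
from fit import *
f=grab('wrist','w12')
im=cv2.imread('pics/w12.png')
P,k=pts('oblong_station',[.6045,-.13,0]);cv2.polylines(im,[w2pix(f,P[k:]).round().astype(np.int32)],True,(0,255,0),1)
P,k=pts('adapter_plate',[.6045,-.13,0],.045);cv2.polylines(im,[w2pix(f,P[k:]).round().astype(np.int32)],True,(0,0,255),1)
cv2.imwrite('pics/w12.png',im)"
```

```text
t 28.6 turn 0.3667 then cm x 39.30 y -27.37 z now 0.2075 rot [-3.1412e+00  1.0000e-04  1.5717e+00] w 0.0877 F [ 1.2 -0.1 -0. ]
```

View pics/w12.png

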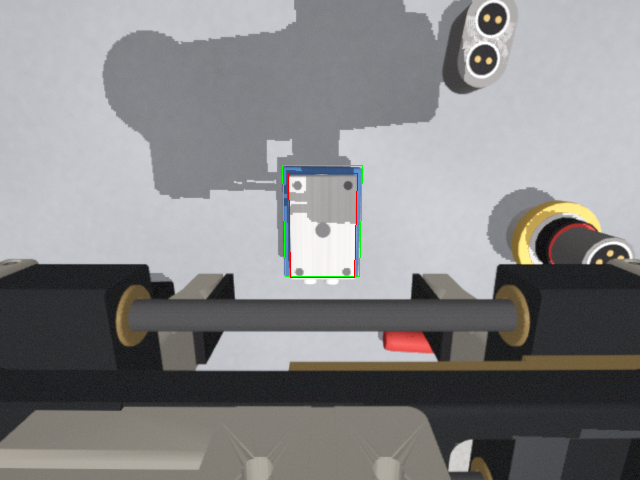

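apply_moves(
  deltas="0 0 0 0.1835; 0 0 0 0.1835; 3.3 -2.3 0 0; 3.3 -2.3 0 0; 3.3 -2.3 0 0; 3.3 -2.3 0 0; 3.3 -2.3 0 0; 3.3 -2.3 0 0; 3.3 -2.3 0 0; 3.3 -2.3 0 0",
)

```text
t: 29.9
eef_pos: [0.5266, 0.1838, 0.206]
ee_rot: [3.141, -0.0, 1.205]
force: [1.1, -0.0, 0.2]
width: 0.0877
```

apply_moves(
  deltas="3.3 -2.3 0 0; 3.3 -2.3 0 0; 3.3 -2.3 0 0; 3 -2.1 0 0; 0 0 4 0; 0 0 4 0; 0 0 0 0; 0 0 0 0",
)

```text
t: 30.9
eef_pos: [0.49, 0.3357, 0.1274]
ee_rot: [3.141, -0.001, 1.205]
force: [-0.3, 0.2, 0.7]
width: 0.0873
```

```bash
python3 plan.py .489 .335 1.205; python3 -c "
from fit import *
f=grab('wrist','w13')
im=cv2.imread('pics/w13.png')
P,k=pts('oblong_seal',[.489,.335,2.776]);cv2.polylines(im,[w2pix(f,P[k:]).round().astype(np.int32)],True,(0,255,0),1)
cv2.imwrite('pics/w13.png',im)"
```

```text
t 30.9 turn -0.0001 then cm x -0.10 y -0.07 z now 0.1274 rot [ 3.1406e+00 -1.0000e-03  1.2049e+00] w 0.0873 F [-0.3  0.2  0.7]
```

View pics/w13.png

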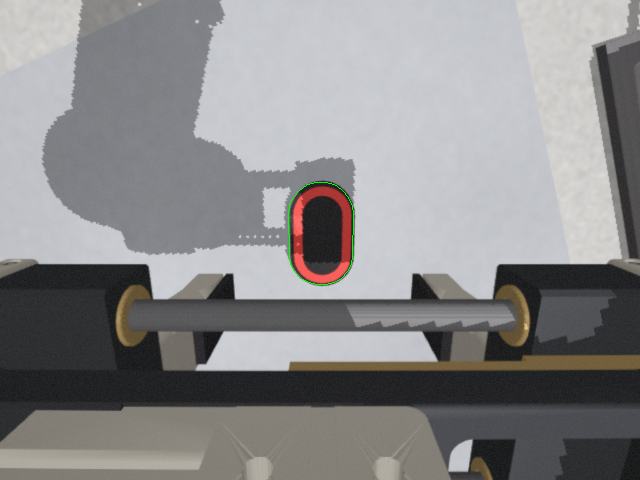

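apply_moves(
  deltas="-0.1 -0.1 4 0; 0 0 4 0; 0 0 3 0; 0 0 1 0; 0 0 0.35 0; 0 0 0 0; 0 0 0 0",
)

```text
t: 31.82
eef_pos: [0.4885, 0.3353, 0.0038]
ee_rot: [3.141, -0.002, 1.205]
force: [0.4, -0.4, -0.5]
width: 0.0874
```

apply_moves(
  deltas="0 0 0.05 0; 0 0 0 0; 0 0 0 0; 0 0 0 0; 0 0 0 0; 0 0 0 0; 0 0 0 0; 0 0 0 0; 0 0 0 0",
  gripper=1,
  squeeze=30,
)

```text
t: 32.95
eef_pos: [0.4879, 0.3346, 0.0021]
ee_rot: [3.142, -0.0, 1.205]
force: [0.7, 0.8, 1.0]
width: 0.0518
```

apply_moves(
  deltas="0 0 -1 0; 0 0 -2 0; 0 0 -4 0; 0 0 -4 0; 0 0 -4 0; 0 0 -5 0; 0 0 0 0; 0 0 0 0",
)

```text
t: 33.95
eef_pos: [0.4874, 0.3343, 0.2022]
ee_rot: [-3.141, -0.0, 1.204]
force: [-0.3, 1.3, -2.2]
width: 0.0518
```

```bash
python3 plan.py .6045 -.13 1.5708; python3 -c "
from fit import *
f=grab('wrist','w14')
s=readout.get_state();p=s['eef_pos']
im=cv2.imread('pics/w14.png')
P,k=pts('oblong_seal',[p[0],p[1],s['ee_rot'][2]+np.pi/2],p[2]-.003);cv2.polylines(im,[w2pix(f,P[k:]).round().astype(np.int32)],True,(0,255,0),1)
cv2.imwrite('pics/w14.png',im)"
```

```text
t 33.95 turn -0.3665 then cm x -46.43 y 11.71 z now 0.2022 rot [-3.1411e+00 -3.0000e-04  1.2043e+00] w 0.0518 F [-0.3  1.3 -2.2]
```

View pics/w14.png

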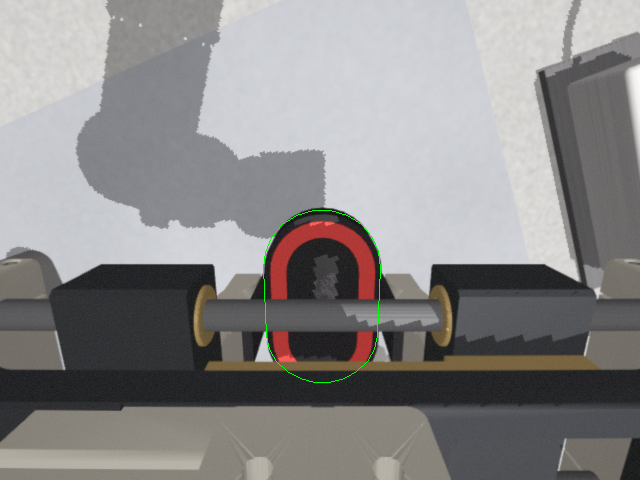

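apply_moves(
  deltas="0 0 0 -0.183; 0 0 0 -0.183; -3.9 1 0 0; -3.9 1 0 0; -3.9 1 0 0; -3.9 1 0 0; -3.9 1 0 0; -3.9 1 0 0; -3.9 1 0 0; -3.9 1 0 0",
)

```text
t: 35.25
eef_pos: [0.5672, 0.0211, 0.2005]
ee_rot: [-3.139, 0.001, 1.571]
force: [0.3, -0.3, -1.3]
width: 0.0521
```

apply_moves(
  deltas="-3.9 1 0 0; -3.9 1 0 0; -3.9 0.9 0 0; -3.5 0.8 0 0; 0 0 3 0; 0 0 2.5 0; 0 0 0 0; 0 0 0 0",
)

```text
t: 36.25
eef_pos: [0.605, -0.1294, 0.1473]
ee_rot: [-3.141, 0.0, 1.571]
force: [0.1, 0.0, -0.8]
width: 0.0514
```

```bash
python3 plan.py .6045 -.13 1.5708; python3 -c "
from fit import *
f=grab('wrist','w15')
im=cv2.imread('pics/w15.png')
P,k=pts('adapter_plate',[.6045,-.13,0],.045);cv2.polylines(im,[w2pix(f,P[k:]).round().astype(np.int32)],True,(0,255,0),1)
cv2.imwrite('pics/w15.png',im)"
```

```text
t 36.25 turn 0.0002 then cm x -0.06 y -0.05 z now 0.1473 rot [-3.1412e+00  4.0000e-04  1.5710e+00] w 0.0514 F [ 0.1  0.  -0.8]
```

View pics/w15.png

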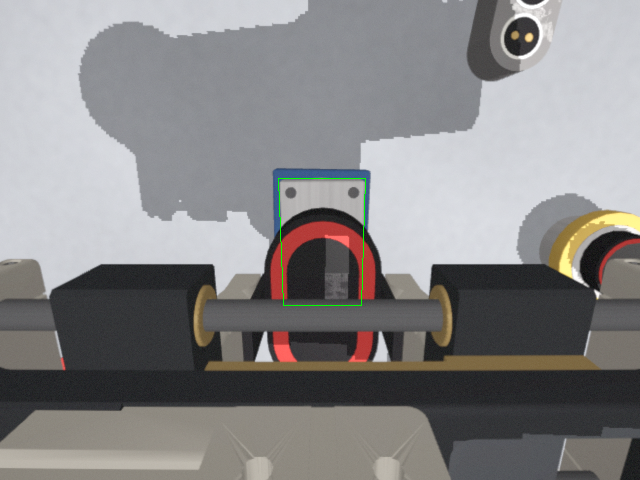

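apply_moves(
  deltas="-0.05 -0.05 3 0; 0 0 3 0; 0 0 1.2 0; 0 0 0.3 0; 0 0 0 0; 0 0 0 0",
)

```text
t: 37.05
eef_pos: [0.6051, -0.1299, 0.0733]
ee_rot: [3.14, -0.0, 1.571]
force: [-0.6, -0.1, -0.4]
width: 0.0518
```

apply_moves(
  deltas="0 0 0.4 0; 0 0 0 0; 0 0 0.15 0; 0 0 0 0; 0 0 0 0",
)

```text
t: 37.67
eef_pos: [0.6045, -0.13, 0.067]
ee_rot: [3.141, 0.0, 1.571]
force: [-2.9, 0.3, 5.6]
width: 0.0514
```

apply_moves(
  deltas="0 0 0 0; 0 0 0 0; 0 0 0 0; 0 0 0 0; 0 0 0 0; 0 0 -2 0; 0 0 -4 0; 0 0 -4 0; 0 0 -4 0",
  gripper=-1,
)

```text
t: 38.8
eef_pos: [0.6042, -0.1299, 0.2079]
ee_rot: [3.142, -0.0, 1.571]
force: [1.2, -0.4, -0.3]
width: 0.0879
```

```bash
python3 plan.py .444 .0095 1.46; python3 -c "
from fit import *
f=grab('wrist','w16')
im=cv2.imread('pics/w16.png')
P,k=pts('oblong_seal',[.6045,-.13,0],.065);cv2.polylines(im,[w2pix(f,P[k:]).round().astype(np.int32)],True,(0,255,0),1)
P,k=pts('oblong_connector',[.444,.0095,-.11],0);cv2.polylines(im,[w2pix(f,P[k:]).round().astype(np.int32)],True,(0,255,0),1)
cv2.imwrite('pics/w16.png',im)"
```

```text
t 38.8 turn 0.1106 then cm x 12.09 y -17.46 z now 0.2079 rot [ 3.1416 -0.      1.5706] w 0.0879 F [ 1.2 -0.4 -0.3]
```

View pics/w16.png

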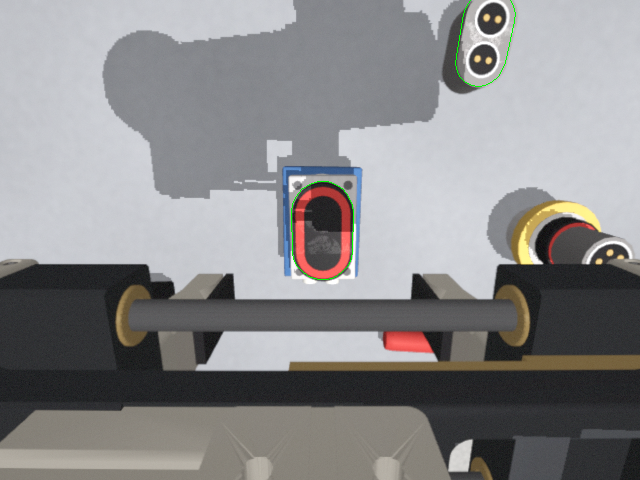

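Seal sits centred on the adapter. Now the oblong connector.

apply_moves(
  deltas="0 0 0 0.11; 2.4 -3.5 0 0; 2.4 -3.5 0 0; 2.4 -3.5 0 0; 2.4 -3.5 0 0; 2.5 -3.45 0 0; 0 0 4 0; 0 0 3.5 0; 0 0 0 0; 0 0 0 0",
)

```text
t: 40.1
eef_pos: [0.445, 0.0097, 0.1327]
ee_rot: [3.14, -0.0, 1.461]
force: [-0.2, -0.2, 0.2]
width: 0.0879
```

```bash
python3 plan.py .444 .0095 1.46; python3 -c "
from fit import *
f=grab('wrist','w17')
im=cv2.imread('pics/w17.png')
P,k=pts('oblong_connector',[.444,.0095,-.11],0);cv2.polylines(im,[w2pix(f,P[k:]).round().astype(np.int32)],True,(0,255,0),1)
cv2.imwrite('pics/w17.png',im)"
```

```text
t 40.1 turn 0.0008 then cm x -0.03 y -0.10 z now 0.1327 rot [ 3.1405e+00 -1.0000e-04  1.4608e+00] w 0.0879 F [-0.2 -0.2  0.2]
```

View pics/w17.png

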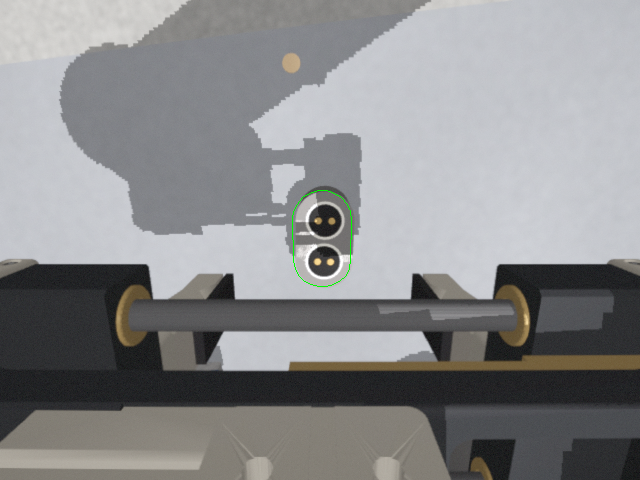

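apply_moves(
  deltas="0 -0.1 4 0; 0 0 4 0; 0 0 3 0; 0 0 1.3 0; 0 0 0.3 0; 0 0 0 0; 0 0 0 0",
)

```text
t: 41.02
eef_pos: [0.444, 0.01, 0.0066]
ee_rot: [3.14, -0.001, 1.461]
force: [0.3, -0.9, -0.6]
width: 0.0879
```

apply_moves(
  deltas="0 0 0 0; 0 0 0 0; 0 0 0 0; 0 0 0 0; 0 0 0 0; 0 0 0 0; 0 0 0 0; 0 0 0 0; 0 0 0 0",
  gripper=1,
  squeeze=35,
)

```text
t: 42.15
eef_pos: [0.4432, 0.0097, 0.0055]
ee_rot: [3.142, -0.0, 1.461]
force: [-0.0, 0.1, -0.6]
width: 0.0438
```

apply_moves(
  deltas="0 0 -1 0; 0 0 -2 0; 0 0 -4 0; 0 0 -4 0; 0 0 -4 0; 0 0 -5 0; 0 0 0 0; 0 0 0 0",
)

```text
t: 43.15
eef_pos: [0.4424, 0.0095, 0.2054]
ee_rot: [-3.141, -0.001, 1.46]
force: [-0.5, -0.1, -2.8]
width: 0.0439
```

```bash
python3 plan.py .6045 -.13 1.5708; python3 -c "
from fit import *
f=grab('wrist','w18')
s=readout.get_state();p=s['eef_pos']
im=cv2.imread('pics/w18.png')
P,k=pts('oblong_connector',[p[0],p[1],s['ee_rot'][2]+np.pi/2],p[2]-.005);cv2.polylines(im,[w2pix(f,P[k:]).round().astype(np.int32)],True,(0,255,0),1)
cv2.imwrite('pics/w18.png',im)"
```

```text
t 43.15 turn -0.1106 then cm x -13.95 y 16.21 z now 0.2054 rot [-3.1412e+00 -5.0000e-04  1.4602e+00] w 0.0439 F [-0.5 -0.1 -2.8]
```

View pics/w18.png

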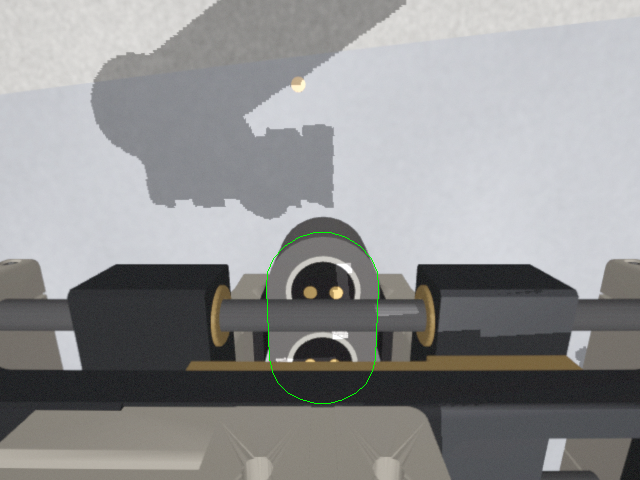

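apply_moves(
  deltas="0 0 0 -0.11; -2.8 3.2 0 0; -2.8 3.2 0 0; -2.8 3.2 0 0; -2.8 3.2 0 0; -2.75 3.4 0 0; 0 0 2.5 0; 0 0 1.5 0; 0 0 0 0; 0 0 0 0",
)

```text
t: 44.45
eef_pos: [0.6053, -0.1296, 0.1662]
ee_rot: [3.141, 0.0, 1.572]
force: [0.3, -0.8, -2.3]
width: 0.0436
```

```bash
python3 plan.py .6045 -.13 1.5708; python3 -c "
from fit import *
f=grab('wrist','w19')
im=cv2.imread('pics/w19.png')
P,k=pts('oblong_seal',[.6045,-.13,0],.065);cv2.polylines(im,[w2pix(f,P[k:]).round().astype(np.int32)],True,(0,255,0),1)
cv2.imwrite('pics/w19.png',im)"
```

```text
t 44.45 turn 0.0007 then cm x -0.04 y -0.08 z now 0.1662 rot [3.1410e+00 4.0000e-04 1.5715e+00] w 0.0436 F [ 0.3 -0.8 -2.3]
```

View pics/w19.png

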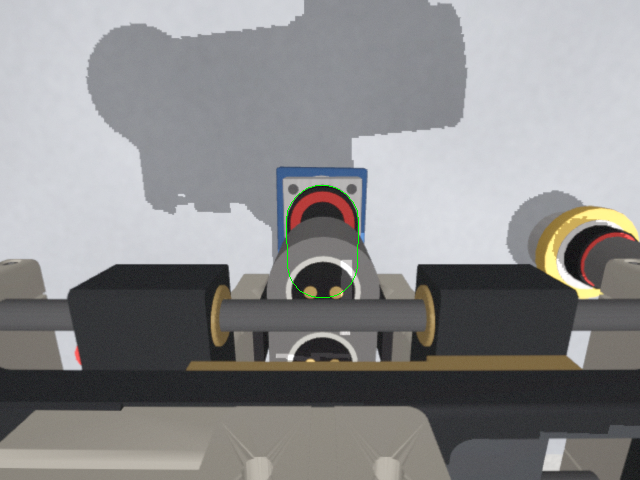

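apply_moves(
  deltas="-0.05 0 3 0; 0 0 3 0; 0 0 1.2 0; 0 0 0 0; 0 0 0 0; 0 0 0.2 0; 0 0 0 0",
)

```text
t: 45.38
eef_pos: [0.6054, -0.1304, 0.092]
ee_rot: [3.141, -0.0, 1.571]
force: [-0.1, 0.4, -2.7]
width: 0.0435
```

apply_moves(
  deltas="0 -0.05 0.2 0; 0 0 0 0; 0 0 0.15 0; 0 0 0 0; 0 0 0 0",
)

```text
t: 46.0
eef_pos: [0.6048, -0.1304, 0.0886]
ee_rot: [3.141, 0.0, 1.571]
force: [-2.1, -0.0, 3.9]
width: 0.0441
```

apply_moves(
  deltas="0 0 0 0; 0 0 0 0; 0 0 0 0; 0 0 0 0; 0 0 0 0; 0 0 -2 0; 0 0 -4 0; 0 0 -4 0; 0 0 -4 0; 0 0 0 0",
  gripper=-1,
)

```text
t: 47.25
eef_pos: [0.6066, -0.1305, 0.2321]
ee_rot: [3.135, 0.0, 1.571]
force: [0.3, -0.8, -1.3]
width: 0.0876
```

```bash
python3 plan.py .444 .0095 1.46; python3 -c "
from fit import *
f=grab('wrist','w20')
im=cv2.imread('pics/w20.png')
P,k=pts('oblong_connector',[.6045,-.13,0],.083);cv2.polylines(im,[w2pix(f,P[k:]).round().astype(np.int32)],True,(0,255,0),1)
cv2.imwrite('pics/w20.png',im)"
```

```text
t 47.25 turn 0.111 then cm x 12.12 y -17.70 z now 0.2321 rot [3.1348e+00 2.0000e-04 1.5710e+00] w 0.0876 F [ 0.3 -0.8 -1.3]
```

apply_moves(
  deltas="0 -4 -2 0; 0 -4 0 0; 2 -4 0 0; 2 -4 0 0; 0 0 0 0",
)

```text
t: 47.92
eef_pos: [0.442, -0.0897, 0.2477]
ee_rot: [-3.141, -0.001, 1.572]
force: [0.3, -0.5, 0.9]
width: 0.088
```

```bash
python3 -c "
from fit import *
res=dict(oblong_station=(.6045,-.13,0,0),adapter_plate=(.6045,-.13,0,.045),oblong_seal=(.6045,-.13,0,.065),oblong_connector=(.6045,-.13,0,.083),round_seal=(.6247,.1027,0,.045),round_connector=(.6247,.1027,0,.063))
ims=[]
for c in ['scene','side']:
    f=grab(c,c+'9'); im=cv2.resize(cv2.imread(f'pics/{c}9.png'),None,fx=3,fy=3,interpolation=cv2.INTER_CUBIC); im0=im.copy()
    for n,p in res.items():
        P,k=pts(n,p[:3],p[3]);cv2.polylines(im,[((w2pix(f,P[k:])+.5)*3).round().astype(np.int32)],True,(0,255,0),1)
    x,y=(230,130) if c=='scene' else (245,140)
    ims.append(cv2.resize(np.hstack([im0[y*3:(y+200)*3,x*3:(x+133)*3],im[y*3:(y+200)*3,x*3:(x+133)*3]]),(798,600)))
    cv2.imwrite(f'pics/{c}9c.png',ims[-1])"
```

```text
(no output)
```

View pics/w20.png

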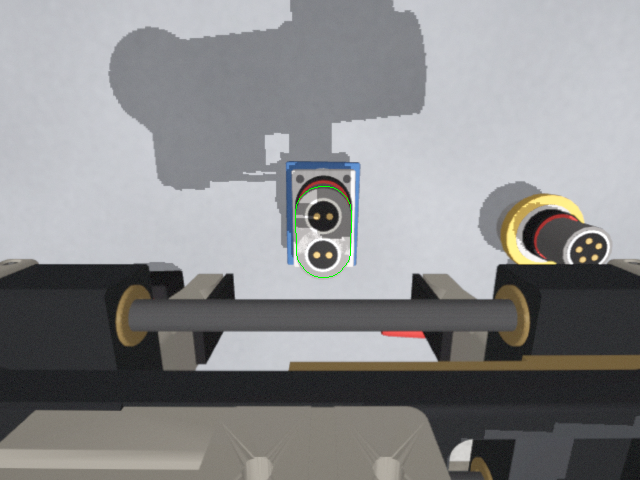

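View pics/scene9c.png

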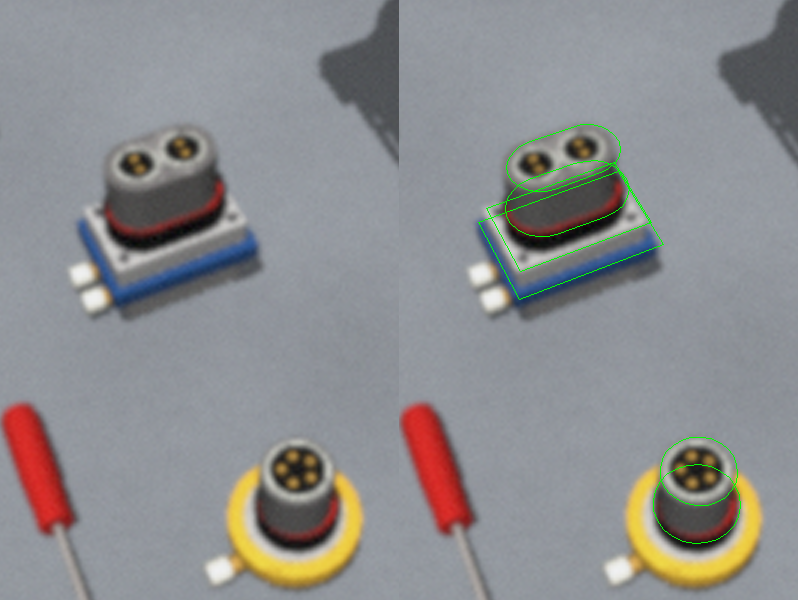

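View pics/side9c.png

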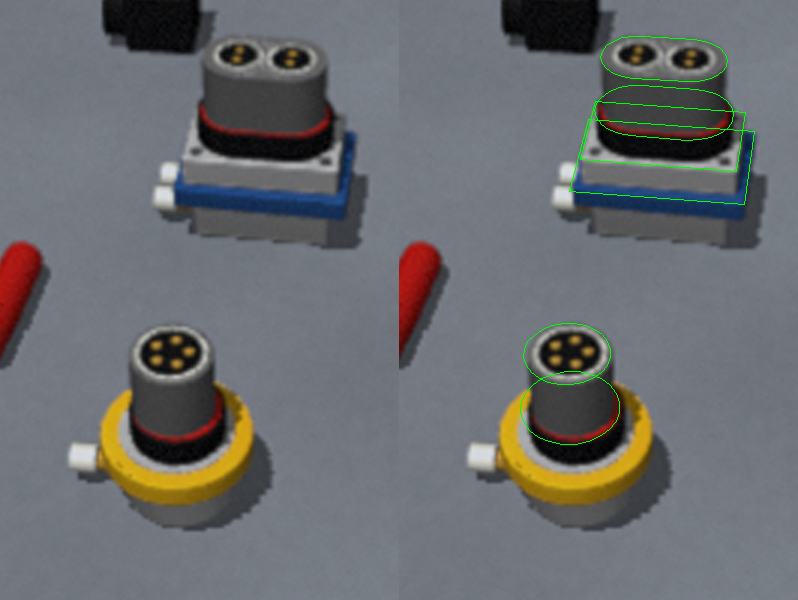

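View pics/side9.png

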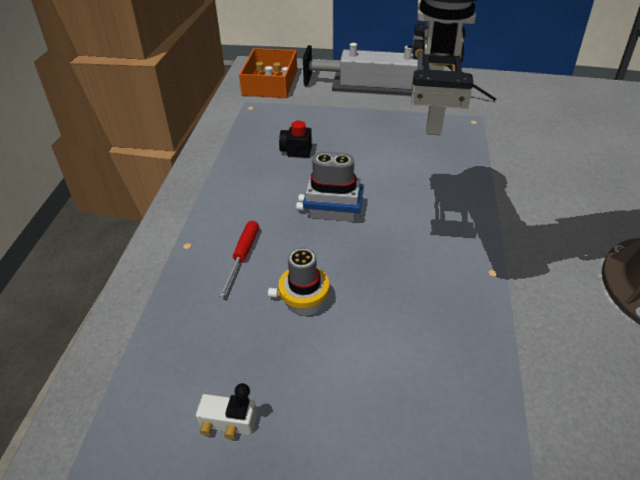

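Both stacks look level and centred in both views, the arm is clear of them, and the bystanders sit at the same pixels as at the start. I'm handing the job in.

```bash
python3 -c "
from station import job
print(job.job_done())"
```

```text
the job is handed in; nothing more can be done
None
```

Both stations are fitted out, and I handed the job in at about 48 s of the 120 s allowed. No verdict was reported.

- **Oblong station:** the adapter plate, oblong seal and oblong connector are stacked at about (0.6045, −0.130), with their long sides along the station.
- **Round station:** the round seal and round connector are stacked at about (0.625, 0.103).

**Last checks:** The final wrist, scene and side pictures show both stacks upright and in order. Expected outlines drawn on those pictures match the parts to about 2–3 mm, which is within the calibration error. The gripper was open and clear of everything. Each placing touched down with only a few newtons.

The regulator, lever valve and screwdriver appear at the same pixels in the side view as at the start; I judged this by eye and did not measure their positions.

**Disagreements:** The networks confused some parts in the first pictures, for example taking the oblong seal for the oblong station. I corrected these by position and colour. The scene and side cameras differed by 2–4 mm on the station centres, and the wrist camera later agreed with the average I used.

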